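# Slide a settlement tile along the rail into the measuring board's corner pocket

### The job

Register the terracotta settlement tile on the white measuring board for measuring: with the fingertips, push it until a long side lies flat against the dark metal rail, and only then slide it along the rail into the corner pocket, fully home against both the rail and the end stop. Push gently: the tile is never squeezed hard, picked up or tipped. Leave the vial, the jug, the oyster and the brush as they are, and finish clear of everything.

Things in the scene. Friction and masses are not known exactly. Their poses are not given: they have to be found in the camera images.
- board: White measuring board, fixed to the bench, 200 mm (its x) by 340 mm (its y), 12 mm thick, black tick marks near its -x edge. Origin: centre of its underside, on the bench; z up. All other positions in these notes are in its axes, from this origin. Rail, end stop and guide stand 18 mm above its top and form the corner pocket.
- rail_face (a point): Foot of the rail's inner face, at x = +75, y = 0, on the board's top; the board's axes. The straight dark-grey metal rail runs along the board's y from -160 to +165 mm; the face looks to -x; the rail is 15 mm thick and 18 mm high.
- stop_face (a point): Foot of the end stop's inner face, at x = +55, y = +140 mm, on the board's top; the board's axes. The dark-grey metal stop closes the pocket's +y end; the face looks to -y and runs from x = 18 to 75 mm, where it meets the rail; 20 mm thick, 18 mm high.
- mouth (a point): Centre of the pocket's mouth, x = +53.5, y = +100 mm, on the board's top; the board's axes. The pocket is 43 mm wide, 40 mm deep, open to -y, between the rail and a blue guide (x = 20 to 32, y = 100 to 140 mm, 18 mm high) with a flared blue lead-in reaching to about y = 77, x = 10 mm. The seated tile sticks out 20 mm.
- seat (a point): Point on the board's top surface (12 mm above the bench), at x = +55, y = +110 mm in the board's frame, with the board's axes: where the tile's origin lies when it is fully home in the pocket, touching both rail and end stop.
- tile: Terracotta tile, loose on the board, 40 mm (its x) by 60 mm (its y, the long side) by 14 mm thick, 50 to 105 g, with three shallow painted lines along its length. Origin at the centre of its underside; z up. It starts flat on the open part of the board, clear of the rail and with its y axis within about 30 degrees of the board's y axis. Either long side may go against the rail. It slides under light pushes of about 1 N.
- vial: Amber specimen vial with orange cap, 28 mm across, 50 mm tall, standing loose on the board, outside the pocket on the guide's -x side. Origin at the centre of its underside. Leave alone.
- jug: Pale translucent plastic measuring jug, 110 mm across, 140 mm tall, with a handle, standing loose on the bench beyond the board's end stop. Origin at the centre of its underside. Leave alone.
- oyster: Grey-brown oyster, about 60 mm long, 44 mm wide and 15 mm high, loose on the bench beyond the board's other (-y) end. Origin on its underside. Leave alone.
- brush: Blue-handled cleaning brush, 160 mm long, lying loose on the bench behind the rail, roughly parallel to it. Its origin is on its underside. Leave alone.
Things that resemble listed ones, but are neither listed nor needed, are in the scene too. What is meant by the tile is not yellow, and is the larger of those in its own colour.

How it is judged:
By the outcome, as a careful person would: the job done as asked, in the order asked, and still so for the second after the job is handed in, with the robot touching nothing.
It also fails if it takes over 51 s, if anything falls off the work surface, if the arm or the gripper's body presses on something with over 40 N, if the wrist force passes 120 N, or if a joint passes its speed limit or range.

### The arm

A 6-joint arm with a two-finger parallel gripper is mounted at the origin on the work surface. World frame = base frame: x ahead of the robot, y to its left, z up, the work surface at z = 0. Lengths are in m, angles in rad, forces in N, time in s.
With the tool pointing down it reaches from about 0.225 to 0.875 m from the base axis. Payload 3.4 kg.
Tool frame: the origin (TCP) lies at the very end of the fingers, on their centre line; the grasp point (between the pads) lies 19 mm behind it; z points along the fingers, y is the line along which they close (so a half turn about z gives the same grasp; the last joint's range is limited). The gripper opens to 85 mm and grips with 20 to 120 N. Pads are 22 mm wide; open, the fingers measure 114 mm over their backs; the gripper's body (76 mm by 85 mm) begins 54 mm behind the grasp point. The pads swing forward as they close: fully open they stand 13 mm farther back than shut.
Start: joints at [-1.349, 0.276, 1.505, -0, 1.361, -0.121], TCP at [0.193, -0.542, 0.195] pointing down, gripper open.
Joint ranges: [-2.89, 2.89], [-0.75, 2.08], [0.22, 2.7], [-1.18, 4.32], [0.11, 2.71], [-2.7, 2.7]. Speed limits (rad/s): [2.57, 2.57, 3.14, 3.14, 3.14, 3.14].

### API

Orientations are given as a unit quaternion [w, x, y, z].
In Python, from rig import get_state, optics, sign_off gives the robot as it stands.
- The arm moves only by the tool send_rows, never from a script. Its argument "increments" is a list of rows, each an object with "gripper": the gripper's target within -1 to 1 (shut at 1, half-way at 0, fully open at -1); "linear": the shift along the world's x, y, z in m, a list of three; "delta_rot": the turn, a rotation vector about the world's x, y, z in rad, a list of three. In form: [{"gripper": gripper, "linear": [dx, dy, dz], "delta_rot": [rx, ry, rz]}, ...]. A call has 1 to 8 rows; each row is the pose to reach, as a shift and turn from the pose commanded when the call began; what a row does not reach only later rows make up. A row lasts 1/10 s, in which the tool goes at most 50 mm and 8.59 degrees, less where a joint would pass 70% of its speed; a pose out of reach is approached as far as the arm can. A call with a gripper value outside its range is refused whole. The fingers move at their own pace and stop on an object; "newtons" is the grip in N (left out, the last holds). Time passes only in rows, so rows that repeat a pose let the fingers close. It gives the time, the measured TCP pose, the force, the opening and the grip force at its end, in the units of the state.
- get_state(): the state, without advancing time (a new reading comes with each control period).
- optics.get_image(name): name is "side" or "top"; returns a dict with "pixels" (384x512x3 uint8, blue, green, red), "K" (3x3 intrinsics, pixels), "rvec" (rotation vector, rad) and "tvec" (3), from world to camera coordinates, as OpenCV has them. Camera axes: x right, y down, z forward; pixel columns grow to the right and rows downward; lengths in m; the calibration is good to about 2 mm. A picture is of the moment at which its call begins. There is no depth.
- sign_off(): hands the job in; it is judged then, once.
The state is a dict: "clock": time; "qpos": joint angles; "qd": joint speeds; "effort": joint torques, N m; "position": TCP position; "ee_rot": TCP orientation; "contact_force": force on the tool from outside, world axes, zero at the start; "moment": the same for the moment, N m; "width": finger opening in m; "gripper_force": force on a finger pad.
Only numpy, scipy, OpenCV 4.12 (cv2) and the standard library are available. Lean on these libraries where they do the work, as an engineer would, in place of code of your own. Each camera call takes 0.05 s, during which the arm holds its last target. There are 200 camera calls.

## Working session

There is one attempt and no reset: what is moved stays moved. The work goes in short steps, Python scripts to look and compute and a tool call to move; the robot and the scene stay as the last step left them, time stands still between calls to the robot, and variables do not carry over. Pictures are saved under pics/ and viewed, at most 10 in all, crops included, and the job is handed in when it is done.

Besides the shell and the picture viewer there is one more tool, called after "Emit:" by a JSON object that holds its "method" and its "body", one argument or row to a line. send_rows: Moves the arm, as the interface text tells. Its arguments: {"type":"object","properties":{"increments":{"type":"array"},"newtons":{"type":"number"}},"required":["increments"]}

```bash
mkdir -p pics; python3 - <<'E'
from rig import get_state, optics
import cv2
for n in("top","side"):
    d=optics.get_image(n); cv2.imwrite(f"pics/{n}0.png",d["pixels"]); print(n,d["K"],d["rvec"],d["tvec"])
s=get_state(); print(s["clock"],s["position"],s["ee_rot"],s["width"],s["contact_force"])
E
```

```text
top [[426.36590151   0.         259.61137283]
 [  0.         426.36590151 185.40892332]
 [  0.           0.           1.        ]] [ 2.15205567 -2.20008712  0.08952233] [0.05094989 0.52860078 0.89273899]
side [[352.48278953   0.         257.90883347]
 [  0.         352.48278953 192.36314416]
 [  0.           0.           1.        ]] [ 2.11125127 -0.3542349   0.2172549 ] [-0.49238875  0.13471793  0.59898406]
0.1 [ 0.19314294 -0.54102059  0.19454728] [-8.18086171e-04  9.85351589e-01  1.70533210e-01 -3.17727318e-05] 0.08563491097666995 [ 0.50000698 -0.32014121 -0.45138534]
```

View pics/top0.png

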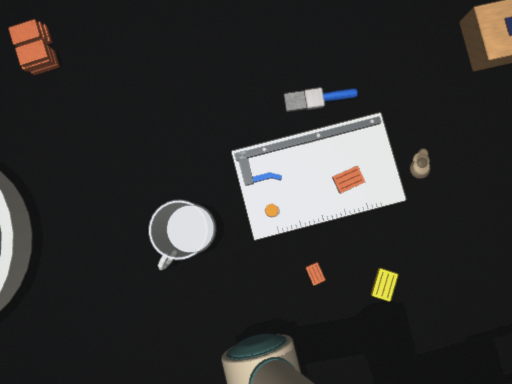

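View pics/side0.png

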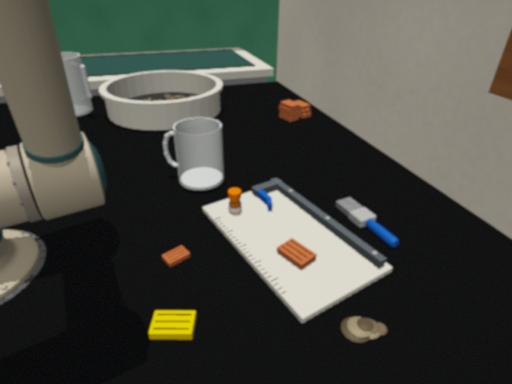

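The top view shows the board at about (232–405, 113–240), with the rail along its upper edge. The pocket is at left (240–280, 155–185), the tile at (348, 180), the vial at (272, 211) and the jug at (182, 230). I'll enlarge the board.

```bash
python3 - <<'E'
import cv2
p=cv2.imread("pics/top0.png")[105:250,220:420]
cv2.imwrite("pics/crop0.png",cv2.resize(p,None,fx=4,fy=4,interpolation=cv2.INTER_CUBIC))
E
```

```text
(no output)
```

View pics/crop0.png

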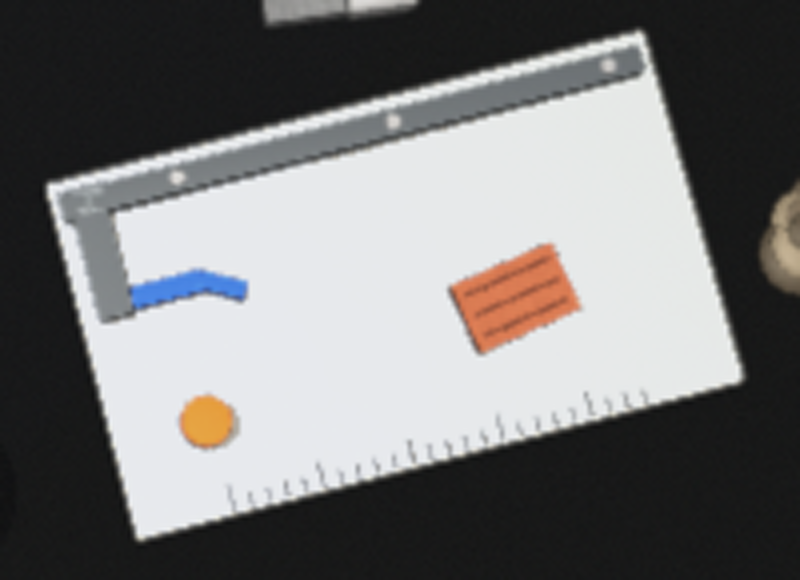

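The crop shows the board's corners at (47,183), (643,31), (744,380), (137,541), and the tile's top corners at (450,287), (553,243), (580,308), (481,354).

```bash
cat >h.py <<'E'
import numpy as np, cv2
from rig import get_state, optics
def unproj(d,uv,z):
    R=cv2.Rodrigues(np.array(d["rvec"],float))[0]; t=np.array(d["tvec"],float).ravel()
    uv=np.array(uv,float).reshape(-1,2)
    r=np.c_[uv,np.ones(len(uv))]@np.linalg.inv(d["K"]).T@R; c=-R.T@t
    return (c+r*((z-c[2])/r[:,2])[:,None])[:,:2]
def fit(m,w):  # 2D rigid fit m->w
    m=np.array(m,float);mc=m.mean(0);wc=w.mean(0);a=m-mc;b=w-wc
    th=np.arctan2((a[:,0]*b[:,1]-a[:,1]*b[:,0]).sum(),(a*b).sum())
    R=np.array([[np.cos(th),-np.sin(th)],[np.sin(th),np.cos(th)]])
    t=wc-R@mc
    return R,t,th,np.linalg.norm(m@R.T+t-w,axis=1).max()
E
python3 - <<'E'
from h import *
d=optics.get_image("top")
c=lambda a:(np.array(a)+.5)/4-.5+[220,105]
b=unproj(d,c([(47,183),(643,31),(744,380),(137,541)]),.012)
R,t,th,e=fit([(.1,.17),(.1,-.17),(-.1,-.17),(-.1,.17)],b)
print("board",t,np.degrees(th),e, np.linalg.norm(np.roll(b,-1,0)-b,axis=1))
np.savez("board.npz",R=R,t=t,th=th)
w=unproj(d,c([(450,287),(553,243),(580,308),(481,354)]),.026)
T=(w-t)@R
Rt,tt,tht,et=fit([(.02,.03),(.02,-.03),(-.02,-.03),(-.02,.03)],T)
print("tile in board",tt,np.degrees(tht),et,T.round(4).tolist())
print("vial",(unproj(d,c([(208,422)]),.062)-t)@R)
print("R",R.round(4).tolist()); f=lambda x,y:(R@[x,y]+t).round(4)
print("seat",f(.055,.11),"tile",f(*tt))
s=get_state(); print(s["clock"],s["ee_rot"])
E
```

```text
board [ 0.55018748 -0.08807094] 13.296817822417113 0.0010667904214641593 [0.33837966 0.19865291 0.33935644 0.20061869]
tile in board [-0.02585475 -0.05906559] 9.03046500550345 0.0016776698729510087 [[-0.0113, -0.0265], [-0.0023, -0.0862], [-0.0397, -0.0907], [-0.0501, -0.0329]]
vial [[-0.04930851  0.11832429]]
R [[0.9732, -0.23], [0.23, 0.9732]]
seat [0.5784 0.0316] tile [ 0.5386 -0.1515]
0.15 [-7.08369964e-04  9.85345734e-01  1.70567525e-01 -4.08350341e-05]
```

Board fit residual is 1 mm. In the board frame the tile is at (-26, -59) mm, turned 9°. I'll approach its -x side with the fingers about 25 mm apart and the closing line parallel to the rail.

Emit:
{"method": "send_rows", "body": {
  "increments": [
    {"gripper": 0.4, "linear": [0.02, 0.025, 0], "delta_rot": [0, 0, -0.01]},
    {"gripper": 0.4, "linear": [0.05, 0.065, 0], "delta_rot": [0, 0, -0.03]},
    {"gripper": 0.4, "linear": [0.08, 0.103, 0], "delta_rot": [0, 0, -0.05]},
    {"gripper": 0.4, "linear": [0.11, 0.141, 0], "delta_rot": [0, 0, -0.07]},
    {"gripper": 0.4, "linear": [0.14, 0.179, 0], "delta_rot": [0, 0, -0.09]},
    {"gripper": 0.4, "linear": [0.17, 0.217, 0], "delta_rot": [0, 0, -0.111]},
    {"gripper": 0.4, "linear": [0.2, 0.255, 0], "delta_rot": [0, 0, -0.111]},
    {"gripper": 0.4, "linear": [0.23, 0.293, 0], "delta_rot": [0, 0, -0.111]}
  ]
}}

```text
clock: 0.95
position: [0.4241, -0.2468, 0.1953]
ee_rot: [0.0, 0.993, 0.116, 0.0]
contact_force: [0.9, -0.5, -0.6]
width: 0.0255
gripper_force: 0.0
```

Emit:
{"method": "send_rows", "body": {
  "increments": [
    {"gripper": 0.4, "linear": [0.03, 0.038, -0.01], "delta_rot": [0, 0, 0]},
    {"gripper": 0.4, "linear": [0.05, 0.068, -0.03], "delta_rot": [0, 0, 0]},
    {"gripper": 0.4, "linear": [0.065, 0.085, -0.06], "delta_rot": [0, 0, 0]},
    {"gripper": 0.4, "linear": [0.065, 0.085, -0.09], "delta_rot": [0, 0, 0]},
    {"gripper": 0.4, "linear": [0.065, 0.085, -0.12], "delta_rot": [0, 0, 0]},
    {"gripper": 0.4, "linear": [0.065, 0.085, -0.14], "delta_rot": [0, 0, 0]},
    {"gripper": 0.4, "linear": [0.065, 0.085, -0.15], "delta_rot": [0, 0, 0]},
    {"gripper": 0.4, "linear": [0.065, 0.085, -0.15], "delta_rot": [0, 0, 0]}
  ]
}}

```text
clock: 1.75
position: [0.4873, -0.1631, 0.0441]
ee_rot: [-0.001, 0.993, 0.116, -0.001]
contact_force: [-1.0, 0.1, -0.2]
width: 0.0257
gripper_force: 0.0
```

```bash
cat >>h.py <<'E'
B=None
def where():
    b=np.load("board.npz"); s=get_state(); p=np.array(s["position"]); R=b["R"]
    q=s["ee_rot"]; from scipy.spatial.transform import Rotation as Q
    y=Q.from_quat([q[1],q[2],q[3],q[0]]).apply([1,0,0])
    print("t",s["clock"],"board",((p[:2]-b["t"])@R).round(4),"z",p[2].round(4),"toolx deg",np.degrees(np.arctan2(y[1],y[0])-b["th"]).round(2),
     "F board",(np.array(s["contact_force"][:2])@R).round(2),s["contact_force"][2].round(2),"w",s["width"])
E
python3 -c "
from h import *
where(); d=optics.get_image('side'); cv2.imwrite('pics/s1.png',cv2.resize(d['pixels'][150:350,180:420],None,fx=3,fy=3))"
```

```text
t 1.75 board [-0.0785 -0.0585] z 0.0441 toolx deg -0.02 F board [-0.92  0.37] -0.17 w 0.025673206883024408
```

View pics/s1.png

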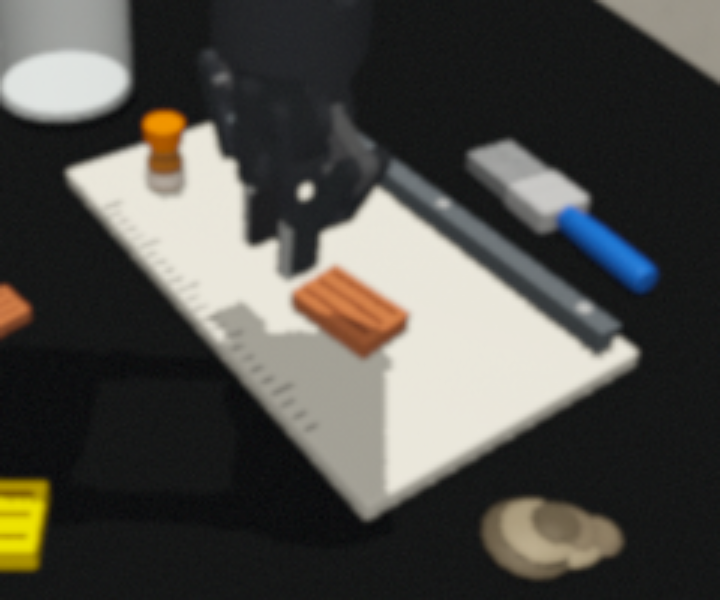

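The side view shows the fingers in the air beside the tile's near long side (~(290,260) in the crop), clear of the vial and rail. Next I descend and start pushing.

Emit:
{"method": "send_rows", "body": {
  "increments": [
    {"gripper": 0.4, "linear": [0, 0, -0.01], "delta_rot": [0, 0, 0]},
    {"gripper": 0.4, "linear": [0, 0, -0.02], "delta_rot": [0, 0, 0]},
    {"gripper": 0.4, "linear": [0, 0, -0.025], "delta_rot": [0, 0, 0]},
    {"gripper": 0.4, "linear": [0, 0, -0.028], "delta_rot": [0, 0, 0]},
    {"gripper": 0.4, "linear": [0, 0, -0.028], "delta_rot": [0, 0, 0]}
  ]
}}

```text
clock: 2.3
position: [0.488, -0.1635, 0.0169]
ee_rot: [-0.0, 0.993, 0.116, -0.0]
contact_force: [0.1, 0.1, 0.3]
width: 0.0256
gripper_force: 0.0
```

Emit:
{"method": "send_rows", "body": {
  "increments": [
    {"gripper": 0.4, "linear": [0.003, 0.0007, 0], "delta_rot": [0, 0, 0]},
    {"gripper": 0.4, "linear": [0.0063, 0.0015, 0], "delta_rot": [0, 0, 0]},
    {"gripper": 0.4, "linear": [0.0102, 0.0024, 0], "delta_rot": [0, 0, 0]},
    {"gripper": 0.4, "linear": [0.0141, 0.0033, 0], "delta_rot": [0, 0, 0]},
    {"gripper": 0.4, "linear": [0.018, 0.0043, 0], "delta_rot": [0, 0, 0]},
    {"gripper": 0.4, "linear": [0.0219, 0.0052, 0], "delta_rot": [0, 0, 0]},
    {"gripper": 0.4, "linear": [0.0258, 0.0061, 0], "delta_rot": [0, 0, 0]},
    {"gripper": 0.4, "linear": [0.0292, 0.0069, 0], "delta_rot": [0, 0, 0]}
  ]
}}

```text
clock: 3.1
position: [0.5179, -0.1566, 0.0173]
ee_rot: [0.0, 0.993, 0.116, 0.0]
contact_force: [-0.1, -0.3, -0.1]
width: 0.0261
gripper_force: 0.0
```

```bash
python3 -c "
from h import *
where(); d=optics.get_image('side'); cv2.imwrite('pics/s2.png',cv2.resize(d['pixels'][200:320,210:390],None,fx=4,fy=4))"
```

```text
t 3.1 board [-0.0472 -0.0593] z 0.0173 toolx deg -0.01 F board [-0.11 -0.25] -0.08 w 0.026128824742646627
```

View pics/s2.png

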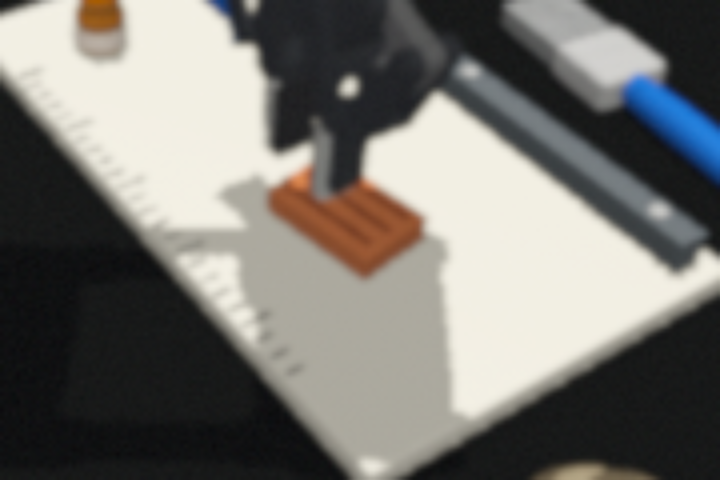

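The tip appears at crop (335,195), over the tile's top rather than beside it, so I'll check by projecting.

```bash
python3 - <<'E'
from h import *
b=np.load("board.npz"); d=optics.get_image("side"); where()
def pr(x,y,z):
    w=b["R"]@[x,y]+b["t"]
    p=cv2.projectPoints(np.array([[*w,z]]),d["rvec"],d["tvec"],d["K"],None)[0].ravel()
    return ((p-[210,200]+.5)*4-.5).round(0)
for z in(.017,.026,.035): print("tip -y finger near corner/far corner",z,pr(-.058,-.086,z),pr(-.036,-.086,z),pr(-.058,-.072,z))
for x,y in((-.1,-.17),(-.09,0),(.075,-.16)): print("ref",pr(x,y,.012))
px=lambda l:(np.array(l)+.5)/4-.5+[210,200]
print("tile top corners",((unproj(d,px([(270,195),(365,265),(424,222)]),.026)-b["t"])@b["R"]).round(4))
for z in(.017,.026,.035,.045): print("tip corner bottoms",z,((unproj(d,px([(313,197),(333,201),(362,182)]),z)-b["t"])@b["R"]).round(4).tolist())
E
```

```text
t 3.2 board [-0.047  -0.0594] z 0.0173 toolx deg 0.0 F board [-0.16  0.9 ] -0.91 w 0.02561988061086131
tip -y finger near corner/far corner 0.017 [321. 278.] [362. 259.] [301. 258.]
tip -y finger near corner/far corner 0.026 [322. 262.] [364. 243.] [302. 242.]
tip -y finger near corner/far corner 0.035 [324. 246.] [365. 227.] [303. 227.]
ref [368. 471.]
ref [149. 198.]
ref [672. 274.]
tile top corners [[-0.0521 -0.0402]
 [-0.0438 -0.0967]
 [-0.0056 -0.0896]]
tip corner bottoms 0.017 [[-0.0301, -0.0434], [-0.024, -0.0503], [-0.0048, -0.047]]
tip corner bottoms 0.026 [[-0.0367, -0.0513], [-0.0308, -0.0581], [-0.012, -0.0548]]
tip corner bottoms 0.035 [[-0.0434, -0.0592], [-0.0376, -0.0658], [-0.0192, -0.0627]]
tip corner bottoms 0.045 [[-0.0508, -0.068], [-0.0451, -0.0745], [-0.0272, -0.0714]]
```

```bash
python3 - <<'E'
from h import *
b=np.load("board.npz"); s=optics.get_image("side"); t=optics.get_image("top")
for d in (s,t):
    R=cv2.Rodrigues(d["rvec"])[0]; print("cam",(-R.T@d["tvec"].ravel()).round(3))
a=cv2.resize(s["pixels"][190:280,255:335],(400,450),interpolation=cv2.INTER_CUBIC)
c=cv2.resize(t["pixels"][130:220,300:380],(400,450),interpolation=cv2.INTER_CUBIC)
m=np.hstack([a,c]).astype(float)
cv2.imwrite("pics/m3.png",(255*(m/255)**.5).clip(0,255).astype("uint8"))
E
```

```text
cam [ 0.312 -0.572  0.441]
cam [0.451 0.037 0.935]
```

View pics/m3.png

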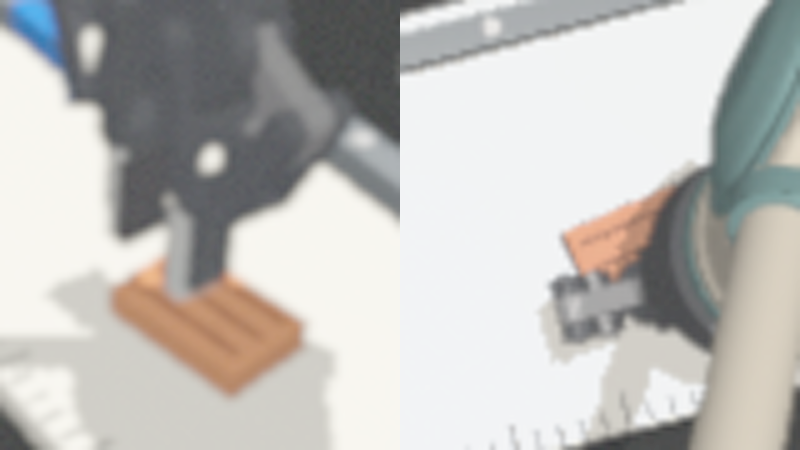

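The composite confirms that the fingertips are higher than the reported TCP suggests. In the left half the tip ends at (181,298), above the tile's top, and the tile hasn't moved. I'll back off to open board and descend with force checks.

Emit:
{"method": "send_rows", "body": {
  "increments": [
    {"gripper": 0.4, "linear": [-0.01, -0.0023, 0], "delta_rot": [0, 0, 0]},
    {"gripper": 0.4, "linear": [-0.02, -0.0046, 0], "delta_rot": [0, 0, 0]},
    {"gripper": 0.4, "linear": [-0.0292, -0.0069, 0], "delta_rot": [0, 0, 0]},
    {"gripper": 0.4, "linear": [-0.0292, -0.0069, -0.001], "delta_rot": [0, 0, 0]},
    {"gripper": 0.4, "linear": [-0.0292, -0.0069, -0.002], "delta_rot": [0, 0, 0]},
    {"gripper": 0.4, "linear": [-0.0292, -0.0069, -0.003], "delta_rot": [0, 0, 0]},
    {"gripper": 0.4, "linear": [-0.0292, -0.0069, -0.004], "delta_rot": [0, 0, 0]}
  ]
}}

```text
clock: 4.0
position: [0.4887, -0.1637, 0.0133]
ee_rot: [0.0, 0.993, 0.116, 0.0]
contact_force: [-0.2, 0.4, 0.0]
width: 0.0255
gripper_force: 0.0
```

Emit:
{"method": "send_rows", "body": {
  "increments": [
    {"gripper": 0.4, "linear": [0, 0, -0.001], "delta_rot": [0, 0, 0]},
    {"gripper": 0.4, "linear": [0, 0, -0.002], "delta_rot": [0, 0, 0]},
    {"gripper": 0.4, "linear": [0, 0, -0.002], "delta_rot": [0, 0, 0]}
  ]
}}

```text
clock: 4.3
position: [0.4883, -0.1635, 0.0111]
ee_rot: [-0.0, 0.993, 0.116, -0.0]
contact_force: [-0.1, 0.1, 0.5]
width: 0.0259
gripper_force: 0.0
```

```bash
python3 - <<'E'
from h import *
where(); b=np.load("board.npz"); s=optics.get_image("side"); t=optics.get_image("top")
a=cv2.resize(s["pixels"][190:290,235:335],(400,400),interpolation=cv2.INTER_CUBIC)
c=cv2.resize(t["pixels"][130:230,290:390],(400,400),interpolation=cv2.INTER_CUBIC)
cv2.imwrite("pics/m4.png",(255*(np.hstack([a,c])/255.)**.5).astype("uint8"))
E
```

```text
t 4.3 board [-0.0776 -0.0591] z 0.0111 toolx deg -0.0 F board [-0.09  0.13] 0.5 w 0.02586768536131843
```

View pics/m4.png

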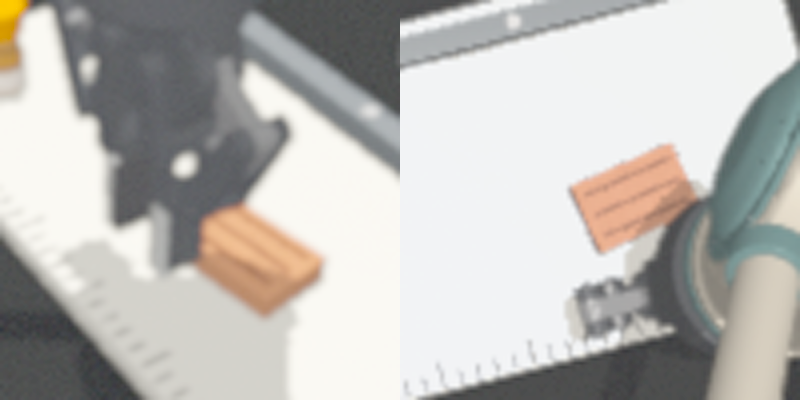

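Top view: the tile is unmoved, with its corner still at (332.5, 176.7). Side view: the tip at (165,272) still hovers above its shadow. I'll keep descending with force checks.

```bash
python3 - <<'E'
from h import *
b=np.load("board.npz"); d=optics.get_image("side")
for z in (.012,.02,.03,.04,.05): print(z,((unproj(d,[(235+155/4,190+270/4),(235+172/4,190+274/4),(235+200/4,190+262/4),(235+113/4,190+222/4)],z)-b["t"])@b["R"]).round(4).tolist())
E
```

```text
0.012 [[-0.0614, -0.0441], [-0.0565, -0.0501], [-0.0414, -0.0504], [-0.0594, -0.0075]]
0.02 [[-0.0667, -0.051], [-0.0619, -0.057], [-0.047, -0.0573], [-0.0647, -0.0152]]
0.03 [[-0.0732, -0.0597], [-0.0685, -0.0655], [-0.0541, -0.0658], [-0.0713, -0.0247]]
0.04 [[-0.0798, -0.0684], [-0.0752, -0.074], [-0.0611, -0.0743], [-0.0779, -0.0342]]
0.05 [[-0.0864, -0.0771], [-0.0819, -0.0826], [-0.0681, -0.0829], [-0.0846, -0.0438]]
```

Emit:
{"method": "send_rows", "body": {
  "increments": [
    {"gripper": 0.4, "linear": [0, 0, -0.001], "delta_rot": [0, 0, 0]},
    {"gripper": 0.4, "linear": [0, 0, -0.002], "delta_rot": [0, 0, 0]},
    {"gripper": 0.4, "linear": [0, 0, -0.003], "delta_rot": [0, 0, 0]},
    {"gripper": 0.4, "linear": [0, 0, -0.003], "delta_rot": [0, 0, 0]}
  ]
}}

```text
clock: 4.85
position: [0.4881, -0.1635, 0.0081]
ee_rot: [-0.0, 0.993, 0.116, -0.0]
contact_force: [0.5, 0.2, 0.3]
width: 0.0258
gripper_force: 0.0
```

The TCP reads below the board's top without contact, and vision puts the tips about 33 mm above the reported TCP. I'll continue down to about 18 mm tip height, checking force on the way.

Emit:
{"method": "send_rows", "body": {
  "increments": [
    {"gripper": 0.4, "linear": [0, 0, -0.002], "delta_rot": [0, 0, 0]},
    {"gripper": 0.4, "linear": [0, 0, -0.004], "delta_rot": [0, 0, 0]},
    {"gripper": 0.4, "linear": [0, 0, -0.006], "delta_rot": [0, 0, 0]},
    {"gripper": 0.4, "linear": [0, 0, -0.008], "delta_rot": [0, 0, 0]},
    {"gripper": 0.4, "linear": [0, 0, -0.01], "delta_rot": [0, 0, 0]},
    {"gripper": 0.4, "linear": [0, 0, -0.01], "delta_rot": [0, 0, 0]}
  ]
}}

```text
clock: 5.45
position: [0.488, -0.1635, -0.002]
ee_rot: [-0.0, 0.993, 0.116, -0.0]
contact_force: [-0.4, -0.4, 0.2]
width: 0.0256
gripper_force: 0.0
```

Emit:
{"method": "send_rows", "body": {
  "increments": [
    {"gripper": 0.4, "linear": [0, 0, -0.001], "delta_rot": [0, 0, 0]},
    {"gripper": 0.4, "linear": [0, 0, -0.002], "delta_rot": [0, 0, 0]},
    {"gripper": 0.4, "linear": [0, 0, -0.003], "delta_rot": [0, 0, 0]},
    {"gripper": 0.4, "linear": [0, 0, -0.004], "delta_rot": [0, 0, 0]},
    {"gripper": 0.4, "linear": [0, 0, -0.005], "delta_rot": [0, 0, 0]},
    {"gripper": 0.4, "linear": [0, 0, -0.005], "delta_rot": [0, 0, 0]}
  ]
}}

```text
clock: 6.05
position: [0.4882, -0.1635, -0.0068]
ee_rot: [-0.0, 0.993, 0.116, -0.0]
contact_force: [-0.1, -0.6, -0.0]
width: 0.0253
gripper_force: 0.0
```

Emit:
{"method": "send_rows", "body": {
  "increments": [
    {"gripper": 0.4, "linear": [0, 0, -0.001], "delta_rot": [0, 0, 0]},
    {"gripper": 0.4, "linear": [0, 0, -0.002], "delta_rot": [0, 0, 0]},
    {"gripper": 0.4, "linear": [0, 0, -0.003], "delta_rot": [0, 0, 0]},
    {"gripper": 0.4, "linear": [0, 0, -0.004], "delta_rot": [0, 0, 0]},
    {"gripper": 0.4, "linear": [0, 0, -0.004], "delta_rot": [0, 0, 0]}
  ]
}}

```text
clock: 6.55
position: [0.4881, -0.1635, -0.0109]
ee_rot: [-0.0, 0.993, 0.116, -0.0]
contact_force: [-0.9, 0.7, -0.0]
width: 0.0257
gripper_force: 0.0
```

Emit:
{"method": "send_rows", "body": {
  "increments": [
    {"gripper": 0.4, "linear": [0, 0, -0.001], "delta_rot": [0, 0, 0]},
    {"gripper": 0.4, "linear": [0, 0, -0.002], "delta_rot": [0, 0, 0]},
    {"gripper": 0.4, "linear": [0, 0, -0.002], "delta_rot": [0, 0, 0]}
  ]
}}

```text
clock: 6.85
position: [0.4882, -0.1635, -0.0128]
ee_rot: [-0.0, 0.993, 0.116, -0.0]
contact_force: [0.5, 0.6, 0.4]
width: 0.0255
gripper_force: 0.0
```

```bash
python3 - <<'E'
from h import *
where(); b=np.load("board.npz"); s=optics.get_image("side"); t=optics.get_image("top")
a=cv2.resize(s["pixels"][190:290,235:335],(400,400),interpolation=cv2.INTER_CUBIC)
c=cv2.resize(t["pixels"][130:230,290:390],(400,400),interpolation=cv2.INTER_CUBIC)
cv2.imwrite("pics/m5.png",(255*(np.hstack([a,c])/255.)**.5).astype("uint8"))
E
```

```text
t 6.85 board [-0.0777 -0.0592] z -0.0128 toolx deg -0.01 F board [0.62 0.5 ] 0.4 w 0.025478356885174178
```

View pics/m5.png

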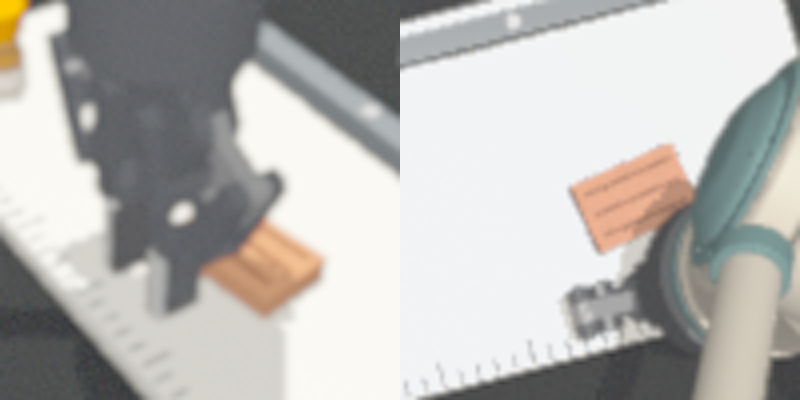

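The tips (≈(165,313) left) are now close to the board beside the tile; computing their height.

```bash
python3 - <<'E'
from h import *
b=np.load("board.npz"); d=optics.get_image("side")
for z in (.012,.016,.02,.025): print(z,((unproj(d,[(235+148/4,190+312/4),(235+168/4,190+317/4),(235+196/4,190+302/4),(235+110/4,190+270/4)],z)-b["t"])@b["R"]).round(4).tolist())
E
```

```text
0.012 [[-0.0789, -0.0638], [-0.0733, -0.0707], [-0.0579, -0.0698], [-0.0783, -0.0336]]
0.016 [[-0.0813, -0.0671], [-0.0759, -0.074], [-0.0605, -0.073], [-0.0808, -0.0372]]
0.02 [[-0.0838, -0.0704], [-0.0784, -0.0772], [-0.0632, -0.0762], [-0.0832, -0.0407]]
0.025 [[-0.0869, -0.0745], [-0.0815, -0.0812], [-0.0665, -0.0803], [-0.0863, -0.0452]]
```

Emit:
{"method": "send_rows", "body": {
  "increments": [
    {"gripper": 0.4, "linear": [0, 0, -0.001], "delta_rot": [0, 0, 0]},
    {"gripper": 0.4, "linear": [0, 0, -0.002], "delta_rot": [0, 0, 0]},
    {"gripper": 0.4, "linear": [0, 0, -0.003], "delta_rot": [0, 0, 0]},
    {"gripper": 0.4, "linear": [0, 0, -0.003], "delta_rot": [0, 0, 0]}
  ]
}}

```text
clock: 7.4
position: [0.4881, -0.1635, -0.0158]
ee_rot: [-0.0, 0.993, 0.116, -0.0]
contact_force: [-0.5, 0.1, 0.2]
width: 0.0257
gripper_force: 0.0
```

Emit:
{"method": "send_rows", "body": {
  "increments": [
    {"gripper": 0.4, "linear": [0, 0, -0.001], "delta_rot": [0, 0, 0]},
    {"gripper": 0.4, "linear": [0, 0, -0.002], "delta_rot": [0, 0, 0]},
    {"gripper": 0.4, "linear": [0, 0, -0.002], "delta_rot": [0, 0, 0]}
  ]
}}

```text
clock: 7.7
position: [0.4882, -0.1635, -0.0178]
ee_rot: [-0.0, 0.993, 0.116, -0.0]
contact_force: [-0.6, 0.1, -0.2]
width: 0.0257
gripper_force: 0.0
```

Emit:
{"method": "send_rows", "body": {
  "increments": [
    {"gripper": 0.4, "linear": [0, 0, -0.001], "delta_rot": [0, 0, 0]},
    {"gripper": 0.4, "linear": [0, 0, -0.0015], "delta_rot": [0, 0, 0]},
    {"gripper": 0.4, "linear": [0, 0, -0.0015], "delta_rot": [0, 0, 0]}
  ]
}}

```text
clock: 8.0
position: [0.4882, -0.1636, -0.0193]
ee_rot: [0.0, 0.993, 0.116, -0.0]
contact_force: [0.5, 0.2, -0.5]
width: 0.0256
gripper_force: 0.0
```

Emit:
{"method": "send_rows", "body": {
  "increments": [
    {"gripper": 0.4, "linear": [0, 0, -0.001], "delta_rot": [0, 0, 0]},
    {"gripper": 0.4, "linear": [0, 0, -0.0015], "delta_rot": [0, 0, 0]},
    {"gripper": 0.4, "linear": [0, 0, -0.0015], "delta_rot": [0, 0, 0]}
  ]
}}

```text
clock: 8.3
position: [0.4882, -0.1636, -0.0208]
ee_rot: [0.0, 0.993, 0.116, -0.0]
contact_force: [0.4, 0.2, -0.3]
width: 0.0252
gripper_force: 0.0
```

Emit:
{"method": "send_rows", "body": {
  "increments": [
    {"gripper": 0.4, "linear": [0.0039, 0.0009, 0], "delta_rot": [0, 0, 0]},
    {"gripper": 0.4, "linear": [0.0078, 0.0018, 0], "delta_rot": [0, 0, 0]},
    {"gripper": 0.4, "linear": [0.0117, 0.0028, 0], "delta_rot": [0, 0, 0]},
    {"gripper": 0.4, "linear": [0.0156, 0.0037, 0], "delta_rot": [0, 0, 0]},
    {"gripper": 0.4, "linear": [0.0195, 0.0046, 0], "delta_rot": [0, 0, 0]},
    {"gripper": 0.4, "linear": [0.0234, 0.0055, 0], "delta_rot": [0, 0, 0]},
    {"gripper": 0.4, "linear": [0.0273, 0.0065, 0], "delta_rot": [0, 0, 0]},
    {"gripper": 0.4, "linear": [0.0311, 0.0074, 0], "delta_rot": [0, 0, 0]}
  ]
}}

```text
clock: 9.1
position: [0.5197, -0.1561, -0.0207]
ee_rot: [0.0, 0.993, 0.116, -0.0]
contact_force: [-0.4, 0.1, -0.4]
width: 0.0254
gripper_force: 0.2
```

```bash
cat >>h.py <<'E'
def tile(d, near=None):
    """largest terracotta blob on the board -> its outline (board frame, at tile top)"""
    b=np.load("board.npz"); hsv=cv2.cvtColor(d["pixels"],cv2.COLOR_BGR2HSV)
    m=cv2.inRange(hsv,(3,100,60),(13,255,255))
    best=None
    for c in cv2.findContours(m,cv2.RETR_EXTERNAL,cv2.CHAIN_APPROX_NONE)[0]:
        if cv2.contourArea(c)<60: continue
        p=(unproj(d,c.reshape(-1,2),.026)-b["t"])@b["R"]; q=p.mean(0)
        if abs(q[0])<.1 and abs(q[1])<.16: 
            r=cv2.minAreaRect((p*1000).astype(np.float32)); print("blob",cv2.contourArea(c),np.round(r[0],1),np.round(r[1],1),round(r[2],1),"ext",(p.min(0)*1000).round(1),(p.max(0)*1000).round(1),"corners",cv2.boxPoints(r).round(0).tolist())
E
python3 -c "
from h import *
where(); tile(optics.get_image('top')); tile(optics.get_image('side'))"
```

```text
t 9.1 board [-0.0454 -0.0592] z -0.0207 toolx deg -0.02 F board [-0.42  0.15] -0.36 w 0.025355887732459396
blob 199.0 [-13.8 -55.9] [47.1 38.5] 89.5 ext [-32.9 -79.5] [  5.6 -32.2] corners [[-33.0, -79.0], [5.0, -80.0], [6.0, -32.0], [-33.0, -32.0]]
blob 256.5 [-19.1 -86.2] [44.2 31.8] 0.8 ext [ -41.  -102.4] [  2.9 -70. ] corners [[-41.0, -71.0], [-41.0, -102.0], [3.0, -102.0], [3.0, -70.0]]
```

The fingers now engage: the tile moved and lies within 0.5° of the rail direction, -x edge at -34 mm, about 69 mm to go.

Emit:
{"method": "send_rows", "body": {
  "increments": [
    {"gripper": 0.4, "linear": [0.0039, 0.0009, 0], "delta_rot": [0, 0, 0]},
    {"gripper": 0.4, "linear": [0.0078, 0.0018, 0], "delta_rot": [0, 0, 0]},
    {"gripper": 0.4, "linear": [0.0117, 0.0028, 0], "delta_rot": [0, 0, 0]},
    {"gripper": 0.4, "linear": [0.0156, 0.0037, 0], "delta_rot": [0, 0, 0]},
    {"gripper": 0.4, "linear": [0.0195, 0.0046, 0], "delta_rot": [0, 0, 0]},
    {"gripper": 0.4, "linear": [0.0234, 0.0055, 0], "delta_rot": [0, 0, 0]},
    {"gripper": 0.4, "linear": [0.0273, 0.0065, 0], "delta_rot": [0, 0, 0]},
    {"gripper": 0.4, "linear": [0.0311, 0.0074, 0], "delta_rot": [0, 0, 0]}
  ]
}}

```text
clock: 10.0
position: [0.5508, -0.1487, -0.0207]
ee_rot: [0.0, 0.993, 0.116, -0.0]
contact_force: [-0.3, -0.6, 0.6]
width: 0.0254
gripper_force: 0.3
```

Emit:
{"method": "send_rows", "body": {
  "increments": [
    {"gripper": 0.4, "linear": [0.0039, 0.0009, 0], "delta_rot": [0, 0, 0]},
    {"gripper": 0.4, "linear": [0.0078, 0.0018, 0], "delta_rot": [0, 0, 0]},
    {"gripper": 0.4, "linear": [0.0117, 0.0028, 0], "delta_rot": [0, 0, 0]},
    {"gripper": 0.4, "linear": [0.0156, 0.0037, 0], "delta_rot": [0, 0, 0]},
    {"gripper": 0.4, "linear": [0.0195, 0.0046, 0], "delta_rot": [0, 0, 0]},
    {"gripper": 0.4, "linear": [0.0234, 0.0055, 0], "delta_rot": [0, 0, 0]},
    {"gripper": 0.4, "linear": [0.0263, 0.0062, 0], "delta_rot": [0, 0, 0]},
    {"gripper": 0.4, "linear": [0.0292, 0.0069, 0], "delta_rot": [0, 0, 0]}
  ]
}}

```text
clock: 10.8
position: [0.5799, -0.1418, -0.0207]
ee_rot: [0.0, 0.993, 0.116, -0.0]
contact_force: [-1.2, -0.3, 0.4]
width: 0.0258
gripper_force: 0.4
```

```bash
python3 -c "
from h import *
where(); tile(optics.get_image('top'))"
```

```text
t 10.8 board [ 0.0165 -0.0591] z -0.0207 toolx deg -0.01 F board [-1.26  0.02] 0.45 w 0.025828064556046457
blob 121.5 [ 50.6 -48.8] [32.2 32.6] 89.6 ext [ 34.4 -65. ] [ 67.  -32.7] corners [[34.0, -65.0], [67.0, -65.0], [67.0, -33.0], [34.0, -33.0]]
```

Emit:
{"method": "send_rows", "body": {
  "increments": [
    {"gripper": 0.4, "linear": [0.0015, 0.0004, 0], "delta_rot": [0, 0, 0]},
    {"gripper": 0.4, "linear": [0.0029, 0.0007, 0], "delta_rot": [0, 0, 0]},
    {"gripper": 0.4, "linear": [0.0039, 0.0009, 0], "delta_rot": [0, 0, 0]},
    {"gripper": 0.4, "linear": [0.0049, 0.0012, 0], "delta_rot": [0, 0, 0]},
    {"gripper": 0.4, "linear": [0.0049, 0.0012, 0], "delta_rot": [0, 0, 0]}
  ]
}}

```text
clock: 11.35
position: [0.5848, -0.1407, -0.0207]
ee_rot: [0.0, 0.993, 0.116, 0.0]
contact_force: [0.8, 0.9, -0.1]
width: 0.0257
gripper_force: 0.0
```

Emit:
{"method": "send_rows", "body": {
  "increments": [
    {"gripper": 0.4, "linear": [0.0005, 0.0001, 0], "delta_rot": [0, 0, 0]},
    {"gripper": 0.4, "linear": [0.001, 0.0002, 0], "delta_rot": [0, 0, 0]},
    {"gripper": 0.4, "linear": [0.001, 0.0002, 0], "delta_rot": [0, 0, 0]}
  ]
}}

```text
clock: 11.65
position: [0.5856, -0.1405, -0.0207]
ee_rot: [0.0, 0.993, 0.116, 0.0]
contact_force: [0.0, 0.1, 0.8]
width: 0.0255
gripper_force: 0.2
```

Emit:
{"method": "send_rows", "body": {
  "increments": [
    {"gripper": 0.4, "linear": [0.0005, 0.0001, 0], "delta_rot": [0, 0, 0]},
    {"gripper": 0.4, "linear": [0.0005, 0.0001, 0], "delta_rot": [0, 0, 0]}
  ]
}}

```text
clock: 11.85
position: [0.5861, -0.1404, -0.0207]
ee_rot: [0.0, 0.993, 0.116, 0.0]
contact_force: [-0.7, 0.0, -0.2]
width: 0.0254
gripper_force: 0.2
```

Emit:
{"method": "send_rows", "body": {
  "increments": [
    {"gripper": 0.4, "linear": [0.0005, 0.0001, 0], "delta_rot": [0, 0, 0]},
    {"gripper": 0.4, "linear": [0.0005, 0.0001, 0], "delta_rot": [0, 0, 0]}
  ]
}}

```text
clock: 12.05
position: [0.5865, -0.1403, -0.0207]
ee_rot: [0.0, 0.993, 0.116, -0.0]
contact_force: [-1.3, -0.9, 0.1]
width: 0.0257
gripper_force: 0.3
```

Emit:
{"method": "send_rows", "body": {
  "increments": [
    {"gripper": 0.4, "linear": [0.0005, 0.0001, 0], "delta_rot": [0, 0, 0]},
    {"gripper": 0.4, "linear": [0.0005, 0.0001, 0], "delta_rot": [0, 0, 0]}
  ]
}}

```text
clock: 12.25
position: [0.5866, -0.1403, -0.0207]
ee_rot: [0.0, 0.993, 0.116, -0.0]
contact_force: [-1.4, -1.4, 1.0]
width: 0.0258
gripper_force: 1.2
```

```bash
python3 -c "
from h import *
where(); tile(optics.get_image('top'))"
```

```text
t 12.25 board [ 0.0234 -0.0592] z -0.0207 toolx deg -0.0 F board [-1.73 -1.06] 0.97 w 0.02578778004812455
blob 128.0 [ 58.3 -48.8] [32.7 34.2] 89.8 ext [ 41.3 -65.2] [ 75.5 -32.4] corners [[41.0, -65.0], [75.0, -65.0], [75.0, -33.0], [41.0, -32.0]]
```

Emit:
{"method": "send_rows", "body": {
  "increments": [
    {"gripper": 0.4, "linear": [0.0005, 0.0001, 0], "delta_rot": [0, 0, 0]},
    {"gripper": 0.4, "linear": [0.0005, 0.0001, 0], "delta_rot": [0, 0, 0]}
  ]
}}

```text
clock: 12.5
position: [0.5866, -0.1403, -0.0207]
ee_rot: [0.0, 0.993, 0.116, -0.001]
contact_force: [-4.2, -1.9, 3.6]
width: 0.0258
gripper_force: 2.5
```

Emit:
{"method": "send_rows", "body": {
  "increments": [
    {"gripper": 0.4, "linear": [0.0005, 0.0001, 0], "delta_rot": [0, 0, 0]},
    {"gripper": 0.4, "linear": [0.0005, 0.0001, 0], "delta_rot": [0, 0, 0]}
  ]
}}

```text
clock: 12.7
position: [0.5865, -0.1403, -0.0207]
ee_rot: [0.0, 0.993, 0.116, -0.001]
contact_force: [-5.7, -1.9, 3.4]
width: 0.0256
gripper_force: 3.1
```

The force shows the tile seated flat on the rail. Next I back off, go round to behind its -y end and look.

Emit:
{"method": "send_rows", "body": {
  "increments": [
    {"gripper": 0.4, "linear": [-0.005, -0.0012, 0], "delta_rot": [0, 0, 0]},
    {"gripper": 0.4, "linear": [-0.012, -0.0028, 0], "delta_rot": [0, 0, 0]},
    {"gripper": 0.4, "linear": [-0.0195, -0.0046, 0], "delta_rot": [0, 0, 0]},
    {"gripper": 0.4, "linear": [-0.0155, -0.0216, 0], "delta_rot": [0, 0, 0]},
    {"gripper": 0.4, "linear": [-0.01, -0.0446, 0], "delta_rot": [0, 0, 0]},
    {"gripper": 0.4, "linear": [-0.0045, -0.0679, 0], "delta_rot": [0, 0, 0]},
    {"gripper": 0.4, "linear": [-0.0045, -0.0679, 0], "delta_rot": [0, 0, 0]}
  ]
}}

```text
clock: 13.4
position: [0.586, -0.2126, -0.0203]
ee_rot: [0.002, 0.993, 0.114, 0.002]
contact_force: [0.3, 1.0, 0.3]
width: 0.0256
gripper_force: 0.0
```

```bash
python3 -c "
from h import *
where(); t=optics.get_image('top'); tile(t); s=optics.get_image('side')
c=cv2.resize(t['pixels'][110:210,260:400],(560,400),interpolation=cv2.INTER_CUBIC)
a=cv2.resize(s['pixels'][170:320,240:400],(240,225))
o=np.zeros((400,800,3),'uint8'); o[:,:560]=c; o[:225,560:]=a
cv2.imwrite('pics/m6.png',o)"
```

```text
t 13.4 board [ 0.0062 -0.1294] z -0.0203 toolx deg -0.17 F board [0.5  0.87] 0.27 w 0.02560835024422039
blob 463.5 [ 55.3 -62.2] [59.5 40.1] 89.5 ext [ 35.1 -92.1] [ 75.5 -32.5] corners [[35.0, -92.0], [75.0, -92.0], [76.0, -33.0], [35.0, -32.0]]
```

View pics/m6.png

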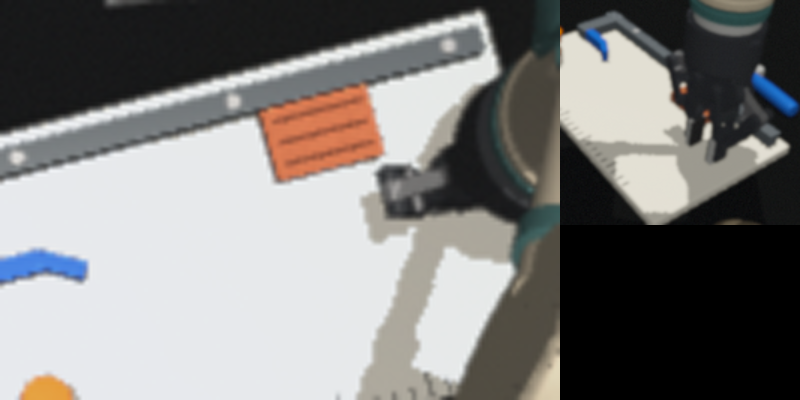

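The picture shows the tile flat against the rail at (320,135), at y -92…-32 mm, with the gripper clear behind it. I'll step in behind its short end and push along +y with a slight bias toward the rail.

Emit:
{"method": "send_rows", "body": {
  "increments": [
    {"gripper": 0.4, "linear": [0.0117, 0.0028, 0], "delta_rot": [0, 0, 0]},
    {"gripper": 0.4, "linear": [0.0234, 0.0055, 0], "delta_rot": [0, 0, 0]},
    {"gripper": 0.4, "linear": [0.035, 0.0083, 0], "delta_rot": [0, 0, 0]},
    {"gripper": 0.4, "linear": [0.0457, 0.0108, 0], "delta_rot": [0, 0, 0]},
    {"gripper": 0.4, "linear": [0.0457, 0.0108, 0], "delta_rot": [0, 0, 0]},
    {"gripper": 0.4, "linear": [0.0457, 0.0108, 0], "delta_rot": [0, 0, 0]}
  ]
}}

```text
clock: 14.1
position: [0.6294, -0.1965, -0.0209]
ee_rot: [-0.0, 0.993, 0.116, -0.0]
contact_force: [-0.1, 0.1, 1.0]
width: 0.0256
gripper_force: 0.0
```

```bash
python3 -c "
from h import *
where(); tile(optics.get_image('top'))"
```

```text
t 14.1 board [ 0.0521 -0.1238] z -0.0209 toolx deg 0.05 F board [-0.08  0.13] 0.96 w 0.025550733064192647
blob 396.0 [ 55.3 -62.1] [59.3 40.1] 89.6 ext [ 35.1 -91.6] [ 75.5 -32.5] corners [[35.0, -92.0], [75.0, -92.0], [76.0, -33.0], [35.0, -32.0]]
```

Emit:
{"method": "send_rows", "body": {
  "increments": [
    {"gripper": 0.4, "linear": [-0.0009, 0.0039, 0], "delta_rot": [0, 0, 0]},
    {"gripper": 0.4, "linear": [-0.0017, 0.0078, 0], "delta_rot": [0, 0, 0]},
    {"gripper": 0.4, "linear": [-0.0026, 0.0117, 0], "delta_rot": [0, 0, 0]},
    {"gripper": 0.4, "linear": [-0.0035, 0.0156, 0], "delta_rot": [0, 0, 0]},
    {"gripper": 0.4, "linear": [-0.0043, 0.0195, 0], "delta_rot": [0, 0, 0]},
    {"gripper": 0.4, "linear": [-0.0052, 0.0234, 0], "delta_rot": [0, 0, 0]},
    {"gripper": 0.4, "linear": [-0.006, 0.0273, 0], "delta_rot": [0, 0, 0]},
    {"gripper": 0.4, "linear": [-0.0069, 0.0312, 0], "delta_rot": [0, 0, 0]}
  ]
}}

```text
clock: 14.95
position: [0.6222, -0.1658, -0.0206]
ee_rot: [0.0, 0.993, 0.116, -0.0]
contact_force: [-0.6, -1.0, 0.7]
width: 0.0257
gripper_force: 0.9
```

```bash
python3 -c "
from h import *
where(); tile(optics.get_image('top'))"
```

```text
t 14.95 board [ 0.0522 -0.0922] z -0.0206 toolx deg -0.01 F board [-0.77 -0.86] 0.68 w 0.0256816774976127
blob 343.0 [ 55.2 -35. ] [58.8 39.5] 89.6 ext [ 35.4 -64.2] [75.2 -5.6] corners [[35.0, -64.0], [75.0, -65.0], [75.0, -6.0], [36.0, -5.0]]
```

Good, the tile is sliding and still flat on the rail. Continuing.

Emit:
{"method": "send_rows", "body": {
  "increments": [
    {"gripper": 0.4, "linear": [-0.0009, 0.0039, 0], "delta_rot": [0, 0, 0]},
    {"gripper": 0.4, "linear": [-0.0017, 0.0078, 0], "delta_rot": [0, 0, 0]},
    {"gripper": 0.4, "linear": [-0.0026, 0.0117, 0], "delta_rot": [0, 0, 0]},
    {"gripper": 0.4, "linear": [-0.0035, 0.0156, 0], "delta_rot": [0, 0, 0]},
    {"gripper": 0.4, "linear": [-0.0043, 0.0195, 0], "delta_rot": [0, 0, 0]},
    {"gripper": 0.4, "linear": [-0.0052, 0.0234, 0], "delta_rot": [0, 0, 0]},
    {"gripper": 0.4, "linear": [-0.006, 0.0273, 0], "delta_rot": [0, 0, 0]},
    {"gripper": 0.4, "linear": [-0.0069, 0.0312, 0], "delta_rot": [0, 0, 0]}
  ]
}}

```text
clock: 15.8
position: [0.6153, -0.1344, -0.0207]
ee_rot: [0.0, 0.993, 0.116, -0.0]
contact_force: [-0.5, -2.1, 0.8]
width: 0.0254
gripper_force: 1.1
```

Emit:
{"method": "send_rows", "body": {
  "increments": [
    {"gripper": 0.4, "linear": [-0.0009, 0.0039, 0], "delta_rot": [0, 0, 0]},
    {"gripper": 0.4, "linear": [-0.0017, 0.0078, 0], "delta_rot": [0, 0, 0]},
    {"gripper": 0.4, "linear": [-0.0026, 0.0117, 0], "delta_rot": [0, 0, 0]},
    {"gripper": 0.4, "linear": [-0.0035, 0.0156, 0], "delta_rot": [0, 0, 0]},
    {"gripper": 0.4, "linear": [-0.0043, 0.0195, 0], "delta_rot": [0, 0, 0]},
    {"gripper": 0.4, "linear": [-0.0052, 0.0234, 0], "delta_rot": [0, 0, 0]},
    {"gripper": 0.4, "linear": [-0.006, 0.0273, 0], "delta_rot": [0, 0, 0]},
    {"gripper": 0.4, "linear": [-0.0069, 0.0312, 0], "delta_rot": [0, 0, 0]}
  ]
}}

```text
clock: 16.6
position: [0.6085, -0.1031, -0.0207]
ee_rot: [-0.0, 0.993, 0.116, 0.0]
contact_force: [-1.0, -2.0, -0.2]
width: 0.0256
gripper_force: 0.8
```

```bash
python3 -c "
from h import *
where(); tile(optics.get_image('top'))"
```

```text
t 16.6 board [ 0.0533 -0.028 ] z -0.0207 toolx deg -0.02 F board [-1.43 -1.71] -0.24 w 0.025644231740387578
blob 277.5 [55.1 34.8] [40.1 46.5] 0.3 ext [35.1 11.5] [75.1 58.1] corners [[35.0, 58.0], [35.0, 11.0], [75.0, 12.0], [75.0, 58.0]]
```

Emit:
{"method": "send_rows", "body": {
  "increments": [
    {"gripper": 0.4, "linear": [-0.0009, 0.0039, 0], "delta_rot": [0, 0, 0]},
    {"gripper": 0.4, "linear": [-0.0017, 0.0078, 0], "delta_rot": [0, 0, 0]},
    {"gripper": 0.4, "linear": [-0.0026, 0.0117, 0], "delta_rot": [0, 0, 0]},
    {"gripper": 0.4, "linear": [-0.0035, 0.0156, 0], "delta_rot": [0, 0, 0]},
    {"gripper": 0.4, "linear": [-0.0043, 0.0195, 0], "delta_rot": [0, 0, 0]},
    {"gripper": 0.4, "linear": [-0.0052, 0.0234, 0], "delta_rot": [0, 0, 0]},
    {"gripper": 0.4, "linear": [-0.006, 0.0273, 0], "delta_rot": [0, 0, 0]},
    {"gripper": 0.4, "linear": [-0.0069, 0.0312, 0], "delta_rot": [0, 0, 0]}
  ]
}}

```text
clock: 17.45
position: [0.6014, -0.0721, -0.0207]
ee_rot: [0.0, 0.993, 0.116, -0.0]
contact_force: [-0.5, -1.4, 0.4]
width: 0.0255
gripper_force: 0.7
```

Emit:
{"method": "send_rows", "body": {
  "increments": [
    {"gripper": 0.4, "linear": [-0.0009, 0.0039, 0], "delta_rot": [0, 0, 0]},
    {"gripper": 0.4, "linear": [-0.0017, 0.0078, 0], "delta_rot": [0, 0, 0]},
    {"gripper": 0.4, "linear": [-0.0026, 0.0117, 0], "delta_rot": [0, 0, 0]},
    {"gripper": 0.4, "linear": [-0.0035, 0.0156, 0], "delta_rot": [0, 0, 0]},
    {"gripper": 0.4, "linear": [-0.0043, 0.0195, 0], "delta_rot": [0, 0, 0]},
    {"gripper": 0.4, "linear": [-0.0052, 0.0234, 0], "delta_rot": [0, 0, 0]},
    {"gripper": 0.4, "linear": [-0.006, 0.0273, 0], "delta_rot": [0, 0, 0]},
    {"gripper": 0.4, "linear": [-0.0069, 0.0312, 0], "delta_rot": [0, 0, 0]}
  ]
}}

```text
clock: 18.25
position: [0.5947, -0.0407, -0.0207]
ee_rot: [0.0, 0.993, 0.116, 0.0]
contact_force: [-0.7, -0.7, -0.3]
width: 0.0254
gripper_force: 0.7
```

```bash
python3 -c "
from h import *
where(); tile(optics.get_image('top'))"
```

```text
t 18.25 board [0.0542 0.0358] z -0.0207 toolx deg -0.01 F board [-0.88 -0.52] -0.33 w 0.025424277792812658
blob 95.5 [ 56.4 114.5] [19.4 41.2] 75.4 ext [35.6 99.9] [ 75.  120.9] corners [[34.0, 110.0], [74.0, 100.0], [79.0, 119.0], [39.0, 129.0]]
```

Emit:
{"method": "send_rows", "body": {
  "increments": [
    {"gripper": 0.4, "linear": [-0.0007, 0.0029, 0], "delta_rot": [0, 0, 0]},
    {"gripper": 0.4, "linear": [-0.0014, 0.0058, 0], "delta_rot": [0, 0, 0]},
    {"gripper": 0.4, "linear": [-0.0021, 0.0088, 0], "delta_rot": [0, 0, 0]},
    {"gripper": 0.4, "linear": [-0.0028, 0.0117, 0], "delta_rot": [0, 0, 0]},
    {"gripper": 0.4, "linear": [-0.0032, 0.0136, 0], "delta_rot": [0, 0, 0]},
    {"gripper": 0.4, "linear": [-0.0032, 0.0136, 0], "delta_rot": [0, 0, 0]}
  ]
}}

```text
clock: 18.9
position: [0.5916, -0.027, -0.0207]
ee_rot: [-0.0, 0.993, 0.116, 0.0]
contact_force: [0.5, -0.8, 0.6]
width: 0.0253
gripper_force: 0.0
```

Emit:
{"method": "send_rows", "body": {
  "increments": [
    {"gripper": 0.4, "linear": [-0.0001, 0.0005, 0], "delta_rot": [0, 0, 0]},
    {"gripper": 0.4, "linear": [-0.0002, 0.001, 0], "delta_rot": [0, 0, 0]},
    {"gripper": 0.4, "linear": [-0.0003, 0.0015, 0], "delta_rot": [0, 0, 0]},
    {"gripper": 0.4, "linear": [-0.0003, 0.0015, 0], "delta_rot": [0, 0, 0]}
  ]
}}

```text
clock: 19.3
position: [0.5913, -0.026, -0.0207]
ee_rot: [0.0, 0.993, 0.116, 0.0]
contact_force: [-0.4, 0.3, 0.1]
width: 0.0253
gripper_force: 0.1
```

Emit:
{"method": "send_rows", "body": {
  "increments": [
    {"gripper": 0.4, "linear": [-0.0001, 0.0005, 0], "delta_rot": [0, 0, 0]},
    {"gripper": 0.4, "linear": [-0.0001, 0.0005, 0], "delta_rot": [0, 0, 0]}
  ]
}}

```text
clock: 19.5
position: [0.5912, -0.0255, -0.0207]
ee_rot: [0.0, 0.993, 0.116, 0.0]
contact_force: [0.6, 0.3, -0.5]
width: 0.0257
gripper_force: 0.1
```

Emit:
{"method": "send_rows", "body": {
  "increments": [
    {"gripper": 0.4, "linear": [-0.0001, 0.0005, 0], "delta_rot": [0, 0, 0]},
    {"gripper": 0.4, "linear": [-0.0001, 0.0005, 0], "delta_rot": [0, 0, 0]}
  ]
}}

```text
clock: 19.7
position: [0.5911, -0.0249, -0.0207]
ee_rot: [0.0, 0.993, 0.116, 0.0]
contact_force: [-0.0, 0.5, -0.2]
width: 0.0251
gripper_force: 0.1
```

```bash
python3 -c "
from h import *
where()"
```

```text
t 19.7 board [0.0543 0.0521] z -0.0207 toolx deg -0.01 F board [0.09 0.46] -0.21 w 0.025108777696536164
```

Emit:
{"method": "send_rows", "body": {
  "increments": [
    {"gripper": 0.4, "linear": [-0.0001, 0.0005, 0], "delta_rot": [0, 0, 0]},
    {"gripper": 0.4, "linear": [-0.0002, 0.001, 0], "delta_rot": [0, 0, 0]},
    {"gripper": 0.4, "linear": [-0.0002, 0.001, 0], "delta_rot": [0, 0, 0]}
  ]
}}

```text
clock: 20.0
position: [0.5909, -0.0239, -0.0207]
ee_rot: [0.0, 0.993, 0.116, -0.0]
contact_force: [0.1, -0.8, 0.2]
width: 0.0258
gripper_force: 0.1
```

Emit:
{"method": "send_rows", "body": {
  "increments": [
    {"gripper": 0.4, "linear": [-0.0001, 0.0005, 0], "delta_rot": [0, 0, 0]},
    {"gripper": 0.4, "linear": [-0.0001, 0.0005, 0], "delta_rot": [0, 0, 0]}
  ]
}}

```text
clock: 20.2
position: [0.5907, -0.0234, -0.0207]
ee_rot: [0.0, 0.993, 0.116, -0.0]
contact_force: [-0.3, 0.1, 1.0]
width: 0.0257
gripper_force: 0.1
```

Emit:
{"method": "send_rows", "body": {
  "increments": [
    {"gripper": 0.4, "linear": [-0.0001, 0.0005, 0], "delta_rot": [0, 0, 0]},
    {"gripper": 0.4, "linear": [-0.0001, 0.0005, 0], "delta_rot": [0, 0, 0]}
  ]
}}

```text
clock: 20.4
position: [0.5907, -0.0232, -0.0207]
ee_rot: [0.0, 0.993, 0.116, 0.0]
contact_force: [-0.1, -0.9, -0.4]
width: 0.0253
gripper_force: 0.5
```

```bash
python3 -c "
from h import *
where();tile(optics.get_image('top'))"
```

```text
t 20.4 board [0.0543 0.0538] z -0.0207 toolx deg -0.01 F board [-0.3  -0.83] -0.36 w 0.02527753938376719
```

Contact is starting (0.2 mm moved for 0.5 mm commanded). A couple more half-millimetres should confirm it.

Emit:
{"method": "send_rows", "body": {
  "increments": [
    {"gripper": 0.4, "linear": [-0.0001, 0.0005, 0], "delta_rot": [0, 0, 0]},
    {"gripper": 0.4, "linear": [-0.0001, 0.0005, 0], "delta_rot": [0, 0, 0]}
  ]
}}

```text
clock: 20.65
position: [0.5907, -0.0231, -0.0206]
ee_rot: [0.001, 0.993, 0.116, 0.0]
contact_force: [0.1, -3.4, -0.5]
width: 0.0256
gripper_force: 1.4
```

Emit:
{"method": "send_rows", "body": {
  "increments": [
    {"gripper": 0.4, "linear": [0.0002, 0.0006, 0], "delta_rot": [0, 0, 0]},
    {"gripper": 0.4, "linear": [0.0002, 0.0006, 0], "delta_rot": [0, 0, 0]}
  ]
}}

```text
clock: 20.85
position: [0.5907, -0.023, -0.0207]
ee_rot: [0.001, 0.993, 0.116, -0.0]
contact_force: [-0.8, -6.3, -0.6]
width: 0.026
gripper_force: 2.4
```

Seated firmly against the stop. Retreat straight back along -y, then lift and clear.

Emit:
{"method": "send_rows", "body": {
  "increments": [
    {"gripper": 0.4, "linear": [0.0012, -0.0049, 0], "delta_rot": [0, 0, 0]},
    {"gripper": 0.4, "linear": [0.0035, -0.0146, 0], "delta_rot": [0, 0, 0]},
    {"gripper": 0.4, "linear": [0.0069, -0.0292, 0], "delta_rot": [0, 0, 0]},
    {"gripper": 0.4, "linear": [0.0092, -0.0389, 0], "delta_rot": [0, 0, 0]},
    {"gripper": 0.4, "linear": [0.0092, -0.0389, 0.02], "delta_rot": [0, 0, 0]},
    {"gripper": 0.4, "linear": [0.0092, -0.0389, 0.06], "delta_rot": [0, 0, 0]},
    {"gripper": 0.4, "linear": [0.0092, -0.0389, 0.1], "delta_rot": [0, 0, 0]},
    {"gripper": 0.4, "linear": [0.0092, -0.0389, 0.14], "delta_rot": [0, 0, 0]}
  ]
}}

```text
clock: 21.65
position: [0.5999, -0.0616, 0.1206]
ee_rot: [-0.0, 0.993, 0.115, -0.0]
contact_force: [0.9, -1.0, 0.8]
width: 0.0254
gripper_force: 0.0
```

Emit:
{"method": "send_rows", "body": {
  "increments": [
    {"gripper": 0.4, "linear": [-0.02, -0.03, 0.03], "delta_rot": [0, 0, 0]},
    {"gripper": 0.4, "linear": [-0.05, -0.06, 0.06], "delta_rot": [0, 0, 0]},
    {"gripper": 0.4, "linear": [-0.08, -0.1, 0.08], "delta_rot": [0, 0, 0]},
    {"gripper": 0.4, "linear": [-0.11, -0.14, 0.08], "delta_rot": [0, 0, 0]},
    {"gripper": 0.4, "linear": [-0.14, -0.18, 0.08], "delta_rot": [0, 0, 0]},
    {"gripper": 0.4, "linear": [-0.17, -0.21, 0.08], "delta_rot": [0, 0, 0]},
    {"gripper": 0.4, "linear": [-0.2, -0.24, 0.08], "delta_rot": [0, 0, 0]},
    {"gripper": 0.4, "linear": [-0.2, -0.24, 0.08], "delta_rot": [0, 0, 0]}
  ]
}}

```text
clock: 22.45
position: [0.3963, -0.3049, 0.1995]
ee_rot: [0.001, 0.994, 0.112, -0.001]
contact_force: [0.6, 0.1, -0.1]
width: 0.0256
gripper_force: 0.0
```

```bash
python3 -c "
from h import *
where();t=optics.get_image('top');tile(t)
cv2.imwrite('pics/m7.png',cv2.resize(t['pixels'][80:270,140:400],(780,570),interpolation=cv2.INTER_CUBIC))"
```

```text
t 22.45 board [-0.1996 -0.1756] z 0.1995 toolx deg -0.4 F board [0.61 0.  ] -0.08 w 0.02562167574153236
blob 467.0 [ 54.8 110.5] [58.5 40.4] 89.6 ext [34.7 81.1] [ 75.1 139.8] corners [[34.0, 81.0], [75.0, 81.0], [75.0, 140.0], [35.0, 140.0]]
```

View pics/m7.png

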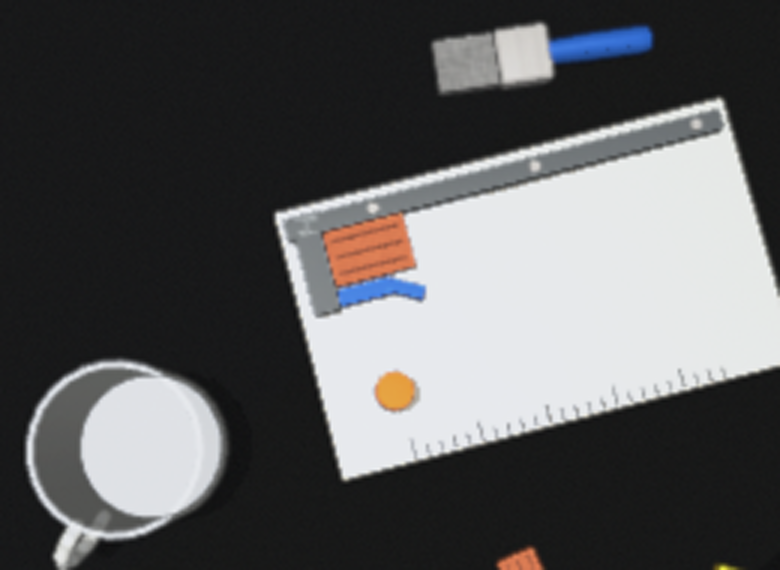

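The tile sits home in the pocket at (370,250), touching rail and stop (x 75, y 140 mm). The vial (395,391), jug and brush are undisturbed and the arm is clear.

```bash
python3 -c "
from rig import sign_off
print(sign_off())"
```

```text
the job is handed in; nothing more can be done
None
```

The tile was pushed flat against the rail, then slid along it into the corner pocket; the last picture shows it home against the rail and end stop, and the job was handed in at about 22.5 s with the arm clear.

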